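# Shift the rolling mill into third

## Task

Shift the rolling mill into third: the red-knobbed gear lever stands somewhere in the left-hand slot of its H-shaped gate (left and forward as seen from the robot), so push it to the cross slot, across to the right, and forward until it is fully home in the far right-hand slot. Only push the lever with the fingers, from one side at a time and without forcing it: do not grip it, do not let it slip into the near right-hand slot (that is reverse), and leave everything else on the mill and bench where it is. Finish with the hand clear.

Things in the scene. Friction and masses are not known exactly. Their poses are not given: they have to be found in the camera images.
- mill: Blue motor-driven rolling mill, fixed; its place and yaw vary. Origin: on the table top (z = 0) straight below the centre of the gear gate. Own axes: x forward (far side, to the motor), y left (to the roll stand), z up. Gearbox under the gate: x -120 to 140, y -130 to 150 mm, flat grey top at z = 120. Motor behind it, from x = 140, below z = 160 mm.
- gate_centre (a point): Centre of the top face of the aluminium gate plate (100 along x, 90 along y, top at z = 126.5 mm); mill's axes. H-shaped slot: two slots along x, 14 mm wide, at y = +13.6 and -13.6, ends at x = +24 and -24, joined at x = 0 by a cross slot 16 mm wide; the tongues' corners there are rounded by 3 mm. First is far left, second near left, third far right, reverse near right.
- roll_stand (a point): Centre of the roll stand's top, 265 mm left of the gate's centre and 240 mm above the table; mill's axes. The stand fills y = 165 to 365 and x = -90 to 90 mm; its screw-down handle on top reaches 280 mm.
- lever_fore (a joint): Gear lever's lean forward, rad: 0 upright in the cross slot, positive leans to the mill's +x, negative to -x. The slot ends stop it at about +0.20 and -0.20. It fits the cross slot within about 0.03 of zero. Starts anywhere in the left slot, -0.19 to 0.19. The pivot is stiff, so the lever stays where it is left; moving it takes about 2 to 4 N at the knob.
- lever_across (a joint): Gear lever's lean to the right, rad: about -0.145 in the left slot, +0.145 in the right slot, stopped at about -0.17 and +0.17. As stiff as lever_fore. With a = lever_across and f = lever_fore the knob's centre lies at (0.2 sin f, -0.2 sin a cos f, 0.030 + 0.2 cos a cos f) m in the mill's axes from the mill's origin.
- knob (a point): Centre of the red ball knob (40 mm across) on the gear lever, whose steel stem is 11 mm thick. It is 200 mm from the lever's pivot, which lies 30 mm above the table below the gate's centre; so about 225 mm above the table, with 80 mm of stem showing. At the slot ends the knob is about 40 mm ahead of or behind neutral; in the side slots 29 mm left or right.
- lever_near: Near side of the lever (knob and stem), origin at the knob's centre. It and the next three are listed because touching two opposite sides of the lever at once counts as gripping it.
- lever_far: The far side of the lever, origin at the knob's centre.
- lever_left: The left side of the lever, origin at the knob's centre.
- lever_right: The right side of the lever, origin at the knob's centre.
- wire_spool: Copper wire spool, 44 mm across, 32 mm high, loose on the gearbox; origin under its centre. Leave alone.
- oil_tin: Yellow oil tin, 34 mm across, 42 mm high, loose on the gearbox; origin under its centre. Leave alone.
- hammer: Hammer with a wooden handle, 260 mm long, lying on the table to the right. Leave alone.
- bowl: Steel bowl, 110 mm across, 50 mm high, on the table to the right. Leave alone.
- bench_block: Steel block on a dark wood base, 90 by 90 by 40 mm, on the table to the right. Leave alone.
- ring_mandrel: Steel ring mandrel with a wooden handle, 333 mm long, lying on the table to the right. Origin at its thin end. Leave alone.
- pickle_jar: Glass jar with a white cap, 72 mm across, 100 mm high, on the table to the left. Leave alone.

How it is judged:
By the outcome, as a careful person would: the job done as asked, in the order asked, and still so for the second after the job is handed in, with the robot touching nothing.
It also fails if it takes over 58 s, if anything falls off the work surface, if the arm or the gripper's body presses on something with over 40 N, if the wrist force passes 120 N, or if a joint passes its speed limit or range.

## Robot

A 6-joint arm with a two-finger parallel gripper is mounted at the origin on the work surface. World frame = base frame: x ahead of the robot, y to its left, z up, the work surface at z = 0. Lengths are in m, angles in rad, forces in N, time in s.
With the tool pointing down it reaches from about 0.375 to 0.9 m from the base axis. Payload 3.1 kg.
Tool frame: the origin (TCP) lies at the very end of the fingers, on their centre line; the grasp point (between the pads) lies 19 mm behind it (ctrl.hold_point_z is the z of the grasp point in the tool frame, in m); z points along the fingers, y is the line along which they close (so a half turn about z gives the same grasp; the last joint's range is limited). The gripper opens to 87 mm and grips with 3 to 60 N. Pads are 19 mm wide; open, the fingers measure 117 mm over their backs; the gripper's body (75 mm by 190 mm) begins 51 mm behind the grasp point.
Start: joints at [1.123, 0.527, 1.433, -0, 1.181, -0.178], TCP at [0.167, 0.602, 0.223] pointing down, gripper open.
Joint ranges: [-3.08, 3.08], [-0.75, 2.2], [0.22, 2.44], [-1.43, 4.57], [0, 2.65], [-2.85, 2.85]. Speed limits (rad/s): [2.79, 2.79, 3.14, 3.14, 3.14, 3.14].

## Interface

Orientations are given as [roll, pitch, yaw] about the fixed x, y, z axes, in that order (R = Rz(yaw) Ry(pitch) Rx(roll)).
In Python, from plant import ctrl gives the robot as it stands.
- The arm moves only by the tool apply_moves, never from a script. Its argument "motion" is a list that holds one entry, the list of rows, each a list of 7 numbers: the shift along the tool's x, y, z in m, then the turn, a rotation vector about the tool's x, y, z in rad, then the closure, from -1 (fully open) to 1 (shut), so that 0 is half open. In form: [[[x, y, z, ax, ay, az, gripper], ...]]. A call has 1 to 12 rows; each row is the pose to reach, as a shift and turn from the pose commanded when the call began, along the tool's axes at that moment; what a row does not reach only later rows make up. A row lasts 1/10 s, in which the tool goes at most 50 mm and 8.59 degrees, less where a joint would pass 70% of its speed; a pose out of reach is approached as far as the arm can. A call with a gripper value outside its range is refused whole. The fingers move at their own pace and stop on an object; "force" is the grip in N (left out, the last holds). Time passes only in rows, so rows that repeat a pose let the fingers close. It gives the time, the measured TCP pose, the force, the opening and the grip force at its end, in the units of the state.
- ctrl.read_state(): the state, without advancing time (a new reading comes with each control period).
- ctrl.camera(name): name is "scene" or "top"; returns a dict with "frame" (480x640x3 uint8, red, green, blue), "range_z" (480x640 float32, m along the optical axis (not along the pixel's ray), 0 where there is no reading), "mtx" (3x3 intrinsics, pixels), "eye" and "attitude" of the camera in the world. Camera axes: x right, y down, z forward; pixel columns grow to the right and rows downward; lengths in m; the calibration is good to about 2 mm. A picture is of the moment at which its call begins.
- ctrl.sign_off(): hands the job in; it is judged then, once.
The state is a dict: "clock": time; "joint_positions": joint angles; "dq": joint speeds; "tau": joint torques, N m; "ee_pos": TCP position; "ee_rot": TCP orientation; "ft_force": force on the tool from outside, world axes, zero at the start; "torque": the same for the moment, N m; "finger_gap": finger opening in m; "gripper_force": force on a finger pad.
Only numpy, scipy, OpenCV 4.12 (cv2) and the standard library are available. Lean on these libraries where they do the work, as an engineer would, in place of code of your own. Each camera call takes 0.05 s, during which the arm holds its last target. There are 200 camera calls.

## Working session

There is one attempt and no reset: what is moved stays moved. The work goes in short steps, Python scripts to look and compute and a tool call to move; the robot and the scene stay as the last step left them, time stands still between calls to the robot, and variables do not carry over. Pictures are saved under pics/ and viewed, at most 10 in all, crops included, and the job is handed in when it is done.

Besides the shell and the picture viewer there is one more tool, called after "Emit:" in YAML: its name, and indented under it one key for each argument. apply_moves: Moves the arm, as the interface text tells. Its arguments: {"type":"object","properties":{"motion":{"type":"array","items":{"type":"array","items":{"type":"array","items":{"type":"number"}}}},"force":{"type":"number"}},"required":["motion"]}

```bash
mkdir -p pics
cat > h.py <<'E'
import numpy as np, cv2, pickle
from plant import ctrl
def cam(n):
    c=ctrl.camera(n); c['R']=np.array(c['attitude']); c['e']=np.array(c['eye']); return c
def save(c,f): cv2.imwrite('pics/'+f,cv2.cvtColor(c['frame'],cv2.COLOR_RGB2BGR))
E
python3 - <<'E'
from h import *
print(ctrl.read_state())
for n in('scene','top'):
    c=cam(n); save(c,n+'1.png'); print(n,c['mtx'],c['e'],c['attitude'])
    pickle.dump(c,open(n+'1.pkl','wb'))
E
```

```text
{'clock': 0.0, 'joint_positions': array([ 1.12250528e+00,  5.28477079e-01,  1.43392215e+00, -1.85594298e-05,
        1.18138389e+00, -1.78474484e-01]), 'dq': array([ 9.41879593e-05,  7.73349993e-04, -6.15126624e-04,  1.38244631e-04,
       -6.75742044e-04,  1.86124312e-03]), 'tau': array([-2.81178473e-04, -4.40039885e+01, -1.76592278e+01,  6.31993543e-02,
        5.81317884e-02, -1.44913092e-04]), 'ee_pos': array([0.16623099, 0.60171809, 0.22155862]), 'ee_rot': array([-3.13943394e+00, -3.71987585e-04,  2.87178275e+00]), 'ft_force': array([-0.32632292, -0.17206108,  0.14183182]), 'torque': array([ 0.00944396, -0.01751335,  0.03981674]), 'gripper_force': 0.0, 'finger_gap': 0.08739032380903079}
scene [[575.39157417   0.         323.83902573]
 [  0.         575.39157417 251.92133932]
 [  0.           0.           1.        ]] [1.26071895 0.29791679 1.35477821] [-2.54790883 -0.00334157  1.91931169]
top [[487.85304431   0.         317.3343286 ]
 [  0.         487.85304431 234.80691371]
 [  0.           0.           1.        ]] [0.29393371 0.01351188 1.47303649] [-2.96496663 -0.01030017 -1.54799235]
```

View pics/scene1.png

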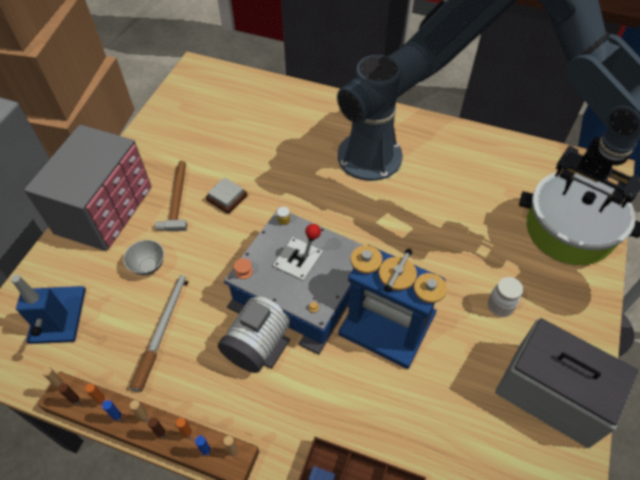

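View pics/top1.png

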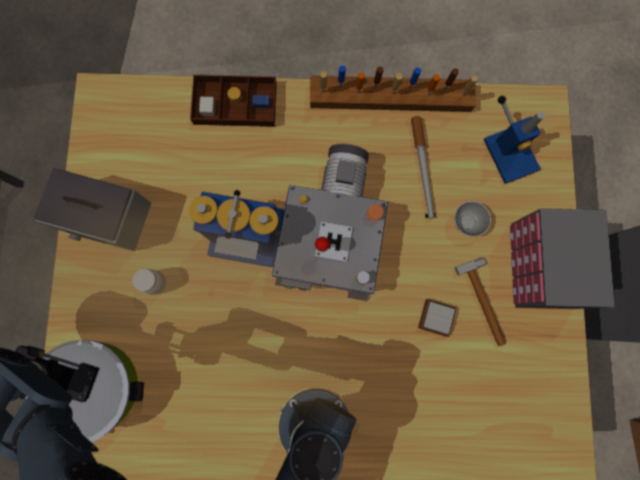

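The scene view shows the red knob at (313,231) with the gate around (298,258). In the top view the knob is at (322,243) and the gate plate around (334,242), roll stand on the left, motor on the far side. The spool and tin are near the gearbox corners at top (375,212) and (363,277).

```bash
cat >> h.py <<'E'
from scipy.spatial.transform import Rotation as Ro
def Rc(c): return Ro.from_euler('xyz',c['attitude']).as_matrix()
def ray(c,uv):
    d=np.linalg.inv(c['mtx'])@np.array([uv[0],uv[1],1.]); return Rc(c)@d
def onz(c,uv,z):
    d=ray(c,uv); return c['e']+d*(z-c['e'][2])/d[2]
def cloud(c):
    v,u=np.mgrid[:480,:640]; z=c['range_z']; P=np.stack([u,v,np.ones_like(u)],-1)@np.linalg.inv(c['mtx']).T*z[...,None]
    return P@Rc(c).T+c['e']
def tri(a,ua,b,ub):
    d=[ray(a,ua),ray(b,ub)]; d=[x/np.linalg.norm(x) for x in d]
    A=sum(np.eye(3)-np.outer(x,x) for x in d); return np.linalg.solve(A,sum((np.eye(3)-np.outer(x,x))@e for x,e in zip(d,(a['e'],b['e']))))
def red(c,lo=None):
    f=c['frame'].astype(int); m=((f[...,0]>110)&(f[...,1]<60)&(f[...,2]<60)).astype(np.uint8)
    out=[]
    n,l,s,ce=cv2.connectedComponentsWithStats(m)
    return [(s[i,4],ce[i],s[i,:4]) for i in range(1,n) if s[i,4]>40]
E
python3 - <<'E'
from h import *
C={n:pickle.load(open(n+'1.pkl','rb')) for n in('scene','top')}
for n,c in C.items():
    print(n,[(a,ce.round(1),b) for a,ce,b in red(c)])
    P=cloud(c); f=c['frame'].astype(int)
    w=(f.min(-1)>165)&(abs(P[...,2]-.1265)<.02)
    roi=np.zeros_like(w); 
    u0,u1,v0,v1=(265,335,225,290) if n=='scene' else (310,360,215,270); roi[v0:v1,u0:u1]=1
    m=(w&roi).astype(np.uint8); k=max(cv2.findContours(m,0,1)[0],key=cv2.contourArea)
    q=np.array([onz(c,p[0],.1265)[:2] for p in k],np.float32); r=cv2.minAreaRect(q); print('gate',r,'z',np.median(P[...,2][m>0]))
    g=(abs(P[...,2]-.12)<.008)&(f.max(-1)-f.min(-1)<40)
    m=g.astype(np.uint8); m=cv2.morphologyEx(m,cv2.MORPH_CLOSE,np.ones((15,15)));k=max(cv2.findContours(m,0,1)[0],key=cv2.contourArea)
    q=np.array([onz(c,p[0],.12)[:2] for p in k],np.float32); print('box',cv2.minAreaRect(q))
    save_=cv2.resize(c['frame'][190:330,200:400] if n=='scene' else c['frame'][175:305,265:425],None,fx=4,fy=4,interpolation=cv2.INTER_CUBIC)
    cv2.imwrite('pics/%s_crop.png'%n,save_[...,::-1])
E
```

```text
scene [(np.int32(136), array([313.2, 230.5]), array([306, 225,  15,  12], dtype=int32))]
gate ((0.5189815759658813, -0.0381758026778698), (0.08791933208703995, 0.09940017759799957), 81.19320678710938) z 0.12671449877239915
box ((0.6216681003570557, 0.06059424579143524), (0.4929066300392151, 0.41310447454452515), 81.26753234863281)
top [(np.int32(106), array([320.8, 243.7]), array([315, 238,  12,  12], dtype=int32))]Traceback (most recent call last):
  File "<stdin>", line 9, in <module>
ValueError: max() iterable argument is empty
```

View pics/scene_crop.png

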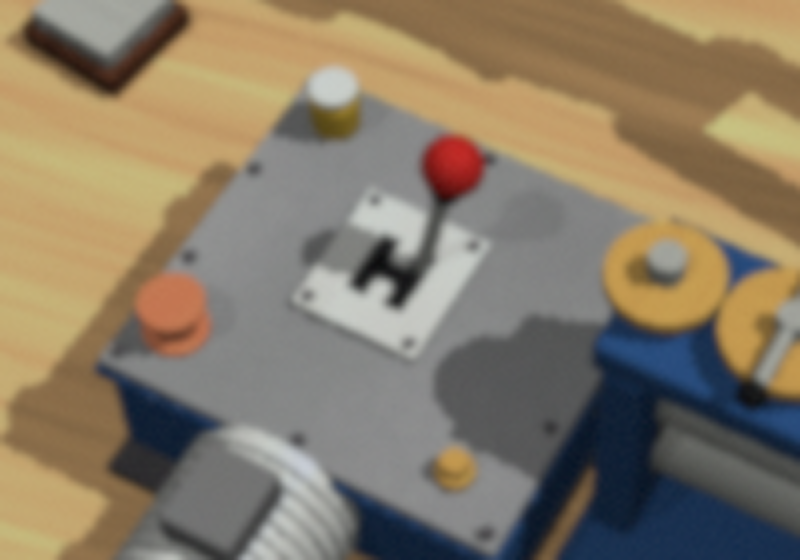

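The scene crop shows the gate's H with the lever in the left slot, leaning toward the near end. The tin is at the near-right gearbox corner and the spool at the far-right one; there is a small brass knob at the far left.

Run:
```python
from h import *
C={n:pickle.load(open(n+'1.pkl','rb')) for n in('scene','top')}
s,c=C['scene'],C['top']; P=cloud(c); f=c['frame'].astype(int)
print(f[225:262:4,315:356:4].min(-1)); 
print('knob tri',tri(s,(313.2,230.5),c,(320.8,243.7)), 'top onz .225',onz(c,(320.8,243.7),.225),'scene',onz(s,(313.2,230.5),.225))
w=(f.min(-1)>135)&(abs(P[...,2]-.1265)<.03)
w[:,:310]=0;w[:,362:]=0;w[:215]=0;w[270:]=0
m=w.astype(np.uint8); q=np.concatenate(cv2.findContours(m,0,1)[0])
q=np.array([onz(c,p[0],.1265)[:2] for p in q],np.float32); print('gate top',cv2.minAreaRect(q),np.median(P[...,2][w]))
st=0
# mill-frame coordinates
g=np.array([.519,-.038]);y=np.radians(-8.8);R=np.array([[np.cos(y),-np.sin(y)],[np.sin(y),np.cos(y)]])
k=tri(s,(313.2,230.5),c,(320.8,243.7)); print('knob mill',R.T@(k[:2]-g))
```

```text
[[ 81 107  91 143 142 140 130 119 106  97  96]
 [101 115 143 144 144 143 143 143 130 119  96]
 [ 98 129 142 120  66 144 121 143 143 113  97]
 [ 97  71  51  57  53 137  17 114 115  83  98]
 [ 53   7  11   6  17  18  17  94  95  65  83]
 [ 40  16  13   9  84  58  25  96  96  61  79]
 [ 98  22  14  87 140  79  59 106  99  77 101]
 [118 100 138 142 142 142 143 143 130 100 102]
 [ 93 104 119 135 139 141 142 116 114  99 102]
 [ 89  99  99  99  98  99 100 111  99 100 101]]
knob tri [ 0.4935988  -0.00399572  0.2265056 ] top onz .225 [ 0.49376294 -0.00377003  0.225     ] scene [ 0.49263927 -0.00464936  0.225     ]
gate top ((0.5178077816963196, -0.039594974368810654), (0.08444766700267792, 0.0942196473479271), 81.33895874023438) 0.12605315743370604
knob mill [-0.03030436  0.02971797]
```

```bash
cat >> h.py <<'E'
G=np.array([.5185,-.0388]); YAW=np.radians(-8.75); RM=np.array([[np.cos(YAW),-np.sin(YAW)],[np.sin(YAW),np.cos(YAW)]])
def where():
    s=ctrl.read_state(); R=Ro.from_euler('xyz',s['ee_rot']); return s,s['ee_pos'],R
def goto(x,y,z):
    s,p,R=where(); w=np.r_[G+RM@[x,y],z]; T=Ro.from_euler('xyz',[np.pi,0,np.pi/2+YAW])
    print('shift',(R.inv().apply(w-p)).round(4),'turn',(R.inv()*T).as_rotvec().round(3))
def rep():
    s,p,R=where(); print('t',s['clock'],'mill tcp',(RM.T@(p[:2]-G)).round(4),p[2].round(4),'F mill',(RM.T@s['ft_force'][:2]).round(2),s['ft_force'][2].round(2),'gap',s['finger_gap'],'rot',s['ee_rot'].round(3))
def knob(name):
    c=cam('scene');t=cam('top'); a=red(c);b=red(t); save(c,name+'_s.png');save(t,name+'_t.png')
    print([(x[0],x[1].round(1)) for x in a],[(x[0],x[1].round(1)) for x in b])
    for n,cc,r in(('s',c,a),('t',t,b)):
        if r: k=onz(cc,max(r,key=lambda q:q[0])[1],.226); print(n,(RM.T@(k[:2]-G)).round(4))
E
python3 -c "
from h import *
rep(); goto(-.09,.029,.40)"
```

```text
t 0.1 mill tcp [-0.4455  0.5796] 0.2217 F mill [-0.46 -0.21] 0.5 gap 0.08652919195753941 rot [-3.14  -0.     2.872]
shift [-0.4174 -0.5056 -0.1775] turn [-2.000e-03  1.000e-03  1.454e+00]
```

Emit:
apply_moves:
  motion:
    - [[0,0,-0.04,0,0,0,1],[0,0,-0.09,0,0,0,1],[0,0,-0.14,0,0,0,1],[0,0,-0.178,0,0,0,1],[-0.03,-0.036,-0.178,0,0,0.1,1],[-0.06,-0.072,-0.178,0,0,0.22,1],[-0.09,-0.108,-0.178,0,0,0.35,1],[-0.12,-0.144,-0.178,0,0,0.48,1],[-0.15,-0.18,-0.178,0,0,0.61,1],[-0.18,-0.216,-0.178,0,0,0.74,1],[-0.21,-0.252,-0.178,0,0,0.87,1],[-0.21,-0.252,-0.178,0,0,0.87,1]]
  force: 10

```text
clock: 1.3
ee_pos: [0.3035, 0.2992, 0.4003]
ee_rot: [-3.141, 0.003, 1.993]
ft_force: [-0.4, 0.6, 0.7]
finger_gap: 0.0023
gripper_force: 0.0
```

```bash
python3 -c "
from h import *
rep(); goto(-.09,.029,.40)"
```

```text
t 1.3 mill tcp [-0.2639  0.3014] 0.4003 F mill [-0.53  0.52] 0.73 gap 0.0022617050688449503 rot [-3.141e+00  3.000e-03  1.993e+00]
shift [-0.3232 -0.002   0.0011] turn [0.    0.003 0.574]
```

Emit:
apply_moves:
  motion:
    - [[-0.04,0,0,0,0,0.1,1],[-0.08,0,0,0,0,0.2,1],[-0.12,0,0,0,0,0.3,1],[-0.16,0,0,0,0,0.4,1],[-0.2,-0.001,0,0,0,0.5,1],[-0.24,-0.001,0,0,0.001,0.574,1],[-0.28,-0.002,0,0,0.002,0.574,1],[-0.31,-0.002,0.001,0,0.003,0.574,1],[-0.323,-0.002,0.001,0,0.003,0.574,1],[-0.323,-0.002,0.001,0,0.003,0.574,1],[-0.323,-0.002,0.001,0,0.003,0.574,1]]

```text
clock: 2.4
ee_pos: [0.4343, 0.0104, 0.3993]
ee_rot: [-3.139, -0.004, 1.429]
ft_force: [-0.2, -0.1, 0.1]
finger_gap: 0.0005
gripper_force: 0.0
```

```bash
python3 -c "
from h import *
rep(); goto(-.09,.029,.21);knob('a')"
```

```text
t 2.4 mill tcp [-0.0907  0.0359] 0.3993 F mill [-0.19 -0.17] 0.1 gap 0.0005164485319028814 rot [-3.139 -0.004  1.429]
shift [-0.0076  0.001   0.1893] turn [-0.002 -0.004  0.011]
[(np.int32(138), array([312.9, 230.8])), (np.int32(56), array([ 97.9, 394.8]))] []
s [-0.0289  0.03  ]
```

Emit:
apply_moves:
  motion:
    - [[-0.003,0,0.04,0,0,0.011,1],[-0.007,0.001,0.08,0,0,0.011,1],[-0.007,0.001,0.12,0,0,0.011,1],[-0.007,0.001,0.16,0,0,0.011,1],[-0.007,0.001,0.189,0,0,0.011,1],[-0.007,0.001,0.189,0,0,0.011,1],[-0.007,0.001,0.189,0,0,0.011,1]]

```text
clock: 3.2
ee_pos: [0.435, 0.0035, 0.2111]
ee_rot: [-3.141, -0.003, 1.418]
ft_force: [0.2, -0.2, -0.4]
finger_gap: 0.0004
gripper_force: 0.0
```

```bash
python3 -c "
from h import *
rep(); goto(-.035,.030,.21);knob('b')"
```

```text
t 3.2 mill tcp [-0.089   0.0291] 0.2111 F mill [ 0.26 -0.17] -0.36 gap 0.00037302645510615734 rot [-3.141e+00 -3.000e-03  1.418e+00]
shift [0.0009 0.054  0.001 ] turn [-0.001 -0.003  0.   ]
[(np.int32(104), array([312.5, 232.1])), (np.int32(55), array([ 98., 395.]))] []
s [-0.0252  0.031 ]
```

View pics/b_s.png

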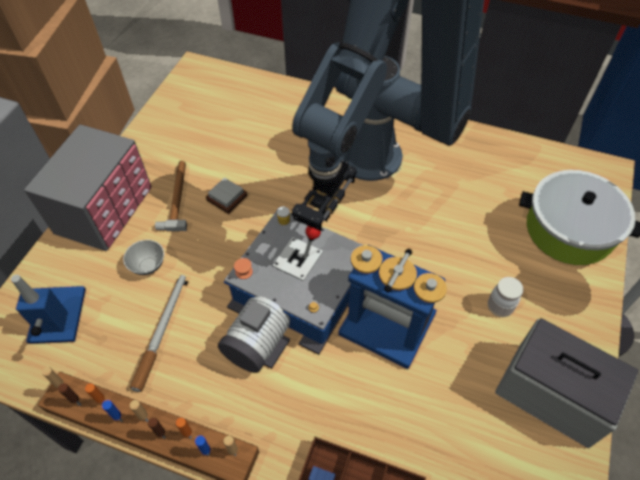

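The hand is just on the near side of the red knob (313,232), its body partly hiding the top of it; no contact yet.

Emit:
apply_moves:
  motion:
    - [[0.0,0.006,0.001,0,0,0,1],[0.001,0.012,0.001,0,0,0,1],[0.001,0.016,0.001,0,0,0,1],[0.001,0.019,0.001,0,0,0,1],[0.001,0.022,0.001,0,0,0,1],[0.001,0.025,0.001,0,0,0,1],[0.001,0.028,0.001,0,0,0,1],[0.001,0.031,0.001,0,0,0,1],[0.001,0.034,0.001,0,0,0,1],[0.001,0.034,0.001,0,0,0,1]]

```text
clock: 4.3
ee_pos: [0.4678, -0.0013, 0.2093]
ee_rot: [-3.138, -0.003, 1.417]
ft_force: [-2.5, 1.6, 1.3]
finger_gap: 0.0005
gripper_force: 1.3
```

```bash
python3 -c "
from h import *
rep(); goto(-.035,.030,.21);knob('c')"
```

```text
t 4.3 mill tcp [-0.0558  0.0293] 0.2093 F mill [-2.69  1.16] 1.33 gap 0.0005088415865583496 rot [-3.138e+00 -3.000e-03  1.417e+00]
shift [ 0.0007  0.0208 -0.0008] turn [-0.003 -0.003 -0.001]
[(np.int32(53), array([ 98.2, 395.1]))] []
s [ 0.5393 -0.1491]
```

Emit:
apply_moves:
  motion:
    - [[0.0,0.003,0,0,0,0,1],[0.0,0.006,0,0,0,0,1],[0,0.009,0,0,0,0,1],[0,0.012,0,0,0,0,1],[0,0.015,0,0,0,0,1],[0.001,0.018,0,0,0,0,1],[0.001,0.019,0,0,0,0,1],[0.001,0.019,0,0,0,0,1]]

```text
clock: 5.2
ee_pos: [0.4879, -0.0037, 0.2095]
ee_rot: [-3.141, -0.003, 1.417]
ft_force: [-2.5, -0.4, 1.6]
finger_gap: 0.0005
gripper_force: 1.1
```

```bash
python3 -c "
from h import *
rep()"
```

```text
t 5.2 mill tcp [-0.0356  0.0301] 0.2095 F mill [-2.38 -0.8 ] 1.62 gap 0.0005024399855611897 rot [-3.141e+00 -3.000e-03  1.417e+00]
```

Emit:
apply_moves:
  motion:
    - [[0.0,-0.01,0,0,0,0,1],[0,-0.03,0,0,0,0,1],[0,-0.055,0,0,0,0,1],[0,-0.055,-0.04,0,0,0,1],[0,-0.055,-0.08,0,0,0,1],[0,-0.055,-0.1,0,0,0,1],[0,-0.055,-0.1,0,0,0,1]]

```text
clock: 5.9
ee_pos: [0.4353, 0.0043, 0.3127]
ee_rot: [3.133, -0.002, 1.417]
ft_force: [0.2, -0.3, -0.8]
finger_gap: 0.0002
gripper_force: 0.0
```

```bash
python3 -c "
from h import *
rep(); goto(0,.075,.31);knob('d')"
```

```text
t 5.9 mill tcp [-0.0888  0.0299] 0.3127 F mill [ 0.28 -0.29] -0.84 gap 0.00017459381598840604 rot [ 3.133e+00 -2.000e-03  1.417e+00]
shift [0.0452 0.0887 0.0035] turn [ 0.009 -0.002 -0.001]
[(np.int32(142), array([308.7, 236.7])), (np.int32(56), array([ 97.9, 394.8]))] []
s [-0.0087  0.0299]
```

```bash
python3 -c "
from h import *
goto(-.089,.030,.21);goto(-.027,.030,.21)"
```

```text
shift [-0.0003  0.0021  0.0995] turn [ 0.    -0.003 -0.001]
shift [-0.0003  0.0641  0.0995] turn [ 0.    -0.003 -0.001]
```

Emit:
apply_moves:
  motion:
    - [[0,0.002,0.05,0,0,0,1],[0,0.002,0.0995,0,0,0,1],[0,0.002,0.0995,0,0,0,1],[0,0.03,0.0995,0,0,0,1],[0,0.046,0.0995,0,0,0,1],[0,0.052,0.0995,0,0,0,1],[0,0.055,0.0995,0,0,0,1],[0,0.058,0.0995,0,0,0,1],[0,0.061,0.0995,0,0,0,1],[0,0.064,0.0995,0,0,0,1],[0,0.064,0.0995,0,0,0,1]]

```text
clock: 7.1
ee_pos: [0.4964, -0.0047, 0.2102]
ee_rot: [-3.141, -0.003, 1.417]
ft_force: [-2.1, 0.6, 1.4]
finger_gap: 0.0005
gripper_force: 1.2
```

```bash
python3 -c "
from h import *
rep()"
```

```text
t 7.1 mill tcp [-0.0271  0.0303] 0.2102 F mill [-2.2   0.28] 1.35 gap 0.0005147306190016358 rot [-3.141e+00 -3.000e-03  1.417e+00]
```

Emit:
apply_moves:
  motion:
    - [[0.0,-0.01,0,0,0,0,1],[0,-0.03,0,0,0,0,1],[0,-0.055,0,0,0,0,1],[0,-0.055,-0.04,0,0,0,1],[0,-0.055,-0.08,0,0,0,1],[0.02,-0.055,-0.1,0,0,0,1],[0.05,-0.04,-0.1,0,0,0,1],[0.06,-0.02,-0.1,0,0,0,1],[0.06,0.01,-0.1,0,0,0,1],[0.06,0.027,-0.1,0,0,0,1],[0.06,0.027,-0.1,0,0,0,1]]

```text
clock: 8.2
ee_pos: [0.5342, 0.0496, 0.3098]
ee_rot: [3.14, -0.003, 1.417]
ft_force: [-0.1, -1.1, -0.7]
finger_gap: 0.0003
gripper_force: 0.0
```

```bash
python3 -c "
from h import *
rep(); goto(0,.085,.21);knob('e')"
```

```text
t 8.2 mill tcp [0.0021 0.0898] 0.3098 F mill [ 0.07 -1.1 ] -0.7 gap 0.00034400747814456454 rot [ 3.140e+00 -3.000e-03  1.417e+00]
shift [-0.0051 -0.0022  0.0998] turn [ 0.001 -0.003 -0.001]
[(np.int32(74), array([306.5, 240.9])), (np.int32(54), array([ 98.2, 395. ]))] [(np.int32(54), array([323.4, 233.8]))]
s [0.0045 0.0311]
t [-0.0031  0.0286]
```

View pics/e_t.png

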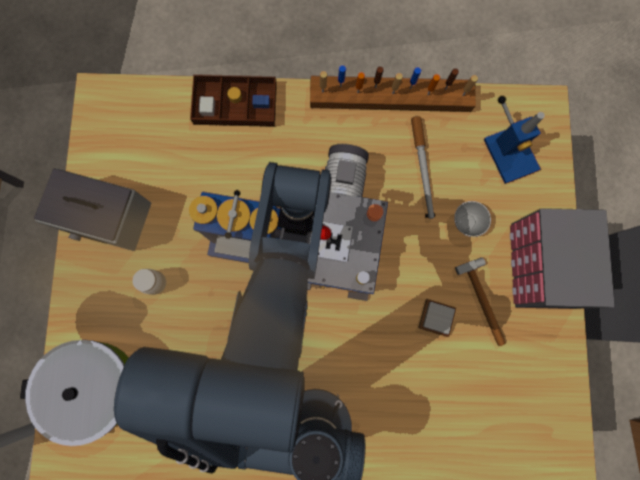

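The top view shows the arm left of the gate with the knob half-hidden at (323,234), so both centroids are biased; I'll compare blob edges instead.

Run:
```python
from h import *
for n in ('scene1','d_s','e_s','top1','e_t'):
    f=cv2.imread('pics/%s.png'%n).astype(int); m=((f[...,2]>60)&(f[...,2]>2*f[...,1])&(f[...,2]>2*f[...,0]))
    m[:, :296]=0; m[:,340:]=0; m[:215]=0; m[260:]=0
    v,u=np.nonzero(m); print(n,len(u),'u',u.min(),u.max(),'v',v.min(),v.max(),np.bincount(v)[v.min():])
```

```text
scene1 169 u 306 320 v 224 238 [ 5  8 10 12 13 15 15 15 15 13 13 11 10  8  6]
d_s 165 u 302 315 v 230 244 [ 6  9 11 12 14 14 14 14 14 14 13 11  9  7  3]
e_s 110 u 300 314 v 235 246 [ 2  5  7 10 13 13 14 13 12 10  7  4]
top1 158 u 315 329 v 237 250 [ 2  8 11 13 13 15 15 15 15 15 13 10  8  5]
e_t 117 u 320 330 v 226 239 [ 3  6  7  8  9 10 10 10 10 10 11 10  9  4]
```

Emit:
apply_moves:
  motion:
    - [[-0.003,-0.002,0.05,0,0,0,1],[-0.005,-0.003,0.1,0,0,0,1],[-0.005,-0.003,0.1,0,0,0,1],[-0.02,-0.003,0.1,0,0,0,1],[-0.026,-0.003,0.1,0,0,0,1],[-0.03,-0.003,0.1,0,0,0,1],[-0.034,-0.003,0.1,0,0,0,1],[-0.038,-0.003,0.1,0,0,0,1],[-0.042,-0.003,0.1,0,0,0,1],[-0.046,-0.003,0.1,0,0,0,1],[-0.05,-0.003,0.1,0,0,0,1]]

```text
clock: 9.4
ee_pos: [0.522, 0.0012, 0.2102]
ee_rot: [3.142, -0.003, 1.417]
ft_force: [2.1, 1.7, 2.8]
finger_gap: 0.0006
gripper_force: 1.5
```

```bash
python3 -c "
from h import *
rep(); goto(0,.0,.21);knob('f')"
```

```text
t 9.4 mill tcp [-0.0026  0.04  ] 0.2102 F mill [1.87 1.97] 2.75 gap 0.000560848138859403 rot [ 3.142e+00 -3.000e-03  1.417e+00]
shift [-0.04    0.0027  0.0001] turn [ 0.    -0.003 -0.001]
[(np.int32(57), array([ 98.4, 395.7]))] []
s [ 0.5401 -0.1479]
```

```bash
cat >> h.py <<'E'
def edges(n):
    f=cv2.imread('pics/%s.png'%n).astype(int); m=((f[...,2]>50)&(f[...,2]>2*f[...,1])&(f[...,2]>2*f[...,0]))
    m[:, :275]=0; m[:,345:]=0; m[:215]=0; m[265:]=0
    v,u=np.nonzero(m)
    print(n,len(u),*(('u',u.min(),u.max(),'v',v.min(),v.max(),np.bincount(v)[v.min():]) if len(u) else ()))
E
python3 - <<'E'
from h import *
edges('f_s');edges('f_t')
f=[cv2.resize(cv2.imread('pics/f_%s.png'%a)[y:y+75,x:x+100],None,fx=4,fy=4,interpolation=cv2.INTER_CUBIC) for a,x,y in(('s',260,205),('t',280,200))]
cv2.imwrite('pics/f2.png',np.hstack(f))
E
```

```text
f_s 45 u 294 304 v 232 239 [2 5 7 8 9 8 5 1]
f_t 17 u 334 336 v 230 238 [3 3 3 2 2 1 1 1 1]
```

View pics/f2.png

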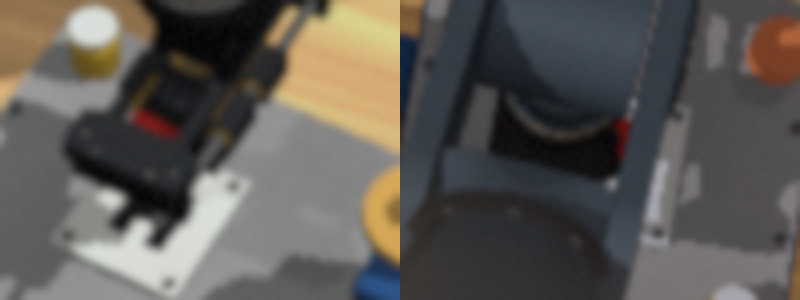

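The crops show the fingers left of the knob and the knob sliver now at top (335,234), so it is moving right in the cross slot. Carrying on with a small forward bias.

Emit:
apply_moves:
  motion:
    - [[-0.003,0.002,0,0,0,0,1],[-0.007,0.003,0,0,0,0,1],[-0.011,0.003,0,0,0,0,1],[-0.015,0.003,0,0,0,0,1],[-0.019,0.003,0,0,0,0,1],[-0.022,0.003,0,0,0,0,1]]

```text
clock: 10.1
ee_pos: [0.521, -0.0213, 0.2099]
ee_rot: [-3.14, -0.003, 1.417]
ft_force: [1.1, 3.3, 1.4]
finger_gap: 0.0006
gripper_force: 1.1
```

```bash
python3 -c "
from h import *
rep()"
```

```text
t 10.1 mill tcp [-0.0002  0.0177] 0.2099 F mill [0.61 3.44] 1.43 gap 0.000638640054631744 rot [-3.140e+00 -3.000e-03  1.417e+00]
```

Emit:
apply_moves:
  motion:
    - [[-0.003,0,0,0,0,0,1],[-0.007,0,0,0,0,0,1],[-0.011,0,0,0,0,0,1],[-0.014,0,0,0,0,0,1],[-0.016,0,0,0,0,0,1],[-0.016,0,0,0,0,0,1]]

```text
clock: 10.7
ee_pos: [0.5186, -0.037, 0.2098]
ee_rot: [-3.14, -0.003, 1.416]
ft_force: [0.3, 1.4, 0.5]
finger_gap: 0.0004
gripper_force: 0.8
```

```bash
python3 -c "
from h import *
rep()"
```

```text
t 10.7 mill tcp [-0.0001  0.0018] 0.2098 F mill [0.06 1.45] 0.54 gap 0.0003824959533657883 rot [-3.140e+00 -3.000e-03  1.416e+00]
```

Emit:
apply_moves:
  motion:
    - [[0.015,0,0,0,0,0,1],[0.04,0,0,0,0,0,1],[0.045,0,-0.05,0,0,0,1],[0.045,0,-0.1,0,0,0,1],[0.045,-0.045,-0.1,0,0,0,1],[0.045,-0.09,-0.12,0,0,0,1],[0.045,-0.12,-0.12,0,0,0,1],[0.045,-0.12,-0.12,0,0,0,1]]

```text
clock: 11.5
ee_pos: [0.4028, 0.0276, 0.3303]
ee_rot: [-3.139, -0.002, 1.418]
ft_force: [-0.0, 0.8, 0.1]
finger_gap: 0.0007
gripper_force: 0.0
```

```bash
python3 -c "
from h import *
rep(); goto(-.09,-.029,.33);goto(-.09,-.029,.21);knob('g');edges('g_s');edges('g_t')"
```

```text
t 11.5 mill tcp [-0.1244  0.048 ] 0.3303 F mill [-0.15  0.83] 0.07 gap 0.0006666912314076473 rot [-3.139e+00 -2.000e-03  1.418e+00]
shift [-0.077   0.0344  0.    ] turn [-0.003 -0.002  0.   ]
shift [-0.0773  0.0348  0.12  ] turn [-0.003 -0.002  0.   ]
[(np.int32(147), array([286.6, 229.3])), (np.int32(49), array([ 97.9, 394.7]))] [(np.int32(69), array([342.8, 236.3]))]
s [-0.0021 -0.0281]
t [-0.0007 -0.0219]
g_s 177 u 279 293 v 223 238 [ 7 10 12 12 14 14 15 14 14 14 13 12 10  7  6  3]
g_t 69 u 338 344 v 230 242 [2 4 5 6 6 7 7 7 7 7 6 3 2]
```

View pics/g_s.png

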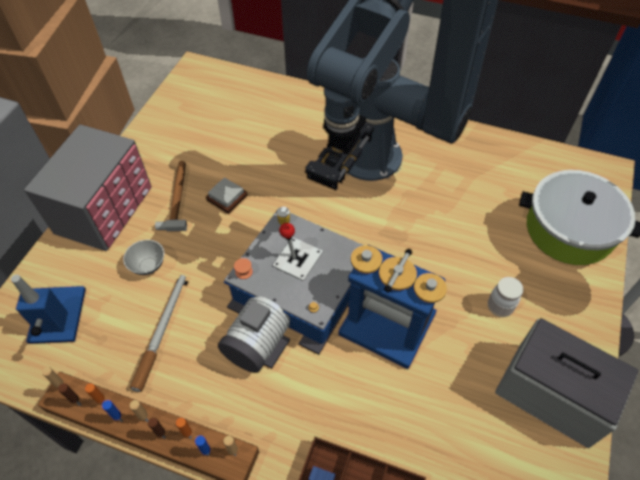

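The knob is at scene (287,229), i.e. in the cross position of the right-hand slot (about x −1, y −28 mm in mill axes). Next the forward push from the near side.

Emit:
apply_moves:
  motion:
    - [[-0.03,0.02,0,0,0,0,1],[-0.06,0.04,0,0,0,0,1],[-0.077,0.05,0,0,0,0,1],[-0.077,0.05,0.04,0,0,0,1],[-0.077,0.05,0.09,0,0,0,1],[-0.077,0.05,0.12,0,0,0,1],[-0.077,0.05,0.12,0,0,0,1],[-0.077,0.065,0.12,0,0,0,1],[-0.077,0.08,0.12,0,0,0,1],[-0.077,0.087,0.12,0,0,0,1],[-0.077,0.09,0.12,0,0,0,1]]

```text
clock: 12.7
ee_pos: [0.486, -0.0641, 0.2108]
ee_rot: [3.14, -0.002, 1.417]
ft_force: [-1.1, 0.2, -0.0]
finger_gap: 0.0007
gripper_force: 0.4
```

```bash
python3 -c "
from h import *
rep(); goto(.01,-.029,.21)"
```

```text
t 12.7 mill tcp [-0.0283 -0.03  ] 0.2108 F mill [-1.13 -0.01] -0.03 gap 0.0006616698627989308 rot [ 3.140e+00 -2.000e-03  1.417e+00]
shift [0.001  0.0383 0.0009] turn [ 0.001 -0.002 -0.001]
```

Emit:
apply_moves:
  motion:
    - [[0.0,0.004,0.001,0,0,0,1],[0.001,0.008,0.001,0,0,0,1],[0.001,0.012,0.001,0,0,0,1],[0.001,0.016,0.001,0,0,0,1],[0.001,0.02,0.001,0,0,0,1],[0.001,0.024,0.001,0,0,0,1],[0.001,0.028,0.001,0,0,0,1],[0.001,0.032,0.001,0,0,0,1],[0.001,0.034,0.001,0,0,0,1],[0.001,0.034,0.001,0,0,0,1]]

```text
clock: 13.7
ee_pos: [0.5182, -0.0678, 0.2085]
ee_rot: [-3.14, -0.003, 1.417]
ft_force: [-2.0, -0.0, 0.0]
finger_gap: 0.0005
gripper_force: 0.8
```

```bash
python3 -c "
from h import *
rep()"
```

```text
t 13.7 mill tcp [ 0.0041 -0.0288] 0.2085 F mill [-1.94 -0.32] 0.04 gap 0.00047483200336949924 rot [-3.140e+00 -3.000e-03  1.417e+00]
```

Emit:
apply_moves:
  motion:
    - [[0,0.002,0,0,0,0,1],[0,0.003,0,0,0,0,1],[0,0.004,0,0,0,0,1],[0,0.004,0,0,0,0,1]]

```text
clock: 14.1
ee_pos: [0.5217, -0.0684, 0.2085]
ee_rot: [-3.14, -0.003, 1.417]
ft_force: [-2.4, 0.4, -2.0]
finger_gap: 0.0003
gripper_force: 1.0
```

```bash
python3 -c "
from h import *
rep()"
```

```text
t 14.1 mill tcp [ 0.0077 -0.0287] 0.2085 F mill [-2.39  0.03] -1.96 gap 0.0002671498311154661 rot [-3.140e+00 -3.000e-03  1.417e+00]
```

Still only sliding force; continue in 1 mm steps until the force rises at the stop.

Emit:
apply_moves:
  motion:
    - [[0,0.001,0,0,0,0,1],[0,0.002,0,0,0,0,1],[0,0.002,0,0,0,0,1]]

```text
clock: 14.4
ee_pos: [0.5236, -0.0686, 0.2086]
ee_rot: [-3.14, -0.003, 1.417]
ft_force: [-2.9, 0.5, -1.9]
finger_gap: 0.0005
gripper_force: 1.3
```

Emit:
apply_moves:
  motion:
    - [[0,0.001,0,0,0,0,1],[0,0.001,0,0,0,0,1]]

```text
clock: 14.6
ee_pos: [0.5241, -0.0687, 0.2085]
ee_rot: [-3.139, -0.003, 1.417]
ft_force: [-4.8, 0.3, -2.2]
finger_gap: 0.0007
gripper_force: 2.1
```

```bash
python3 -c "
from h import *
rep()"
```

```text
t 14.6 mill tcp [ 0.0101 -0.0287] 0.2085 F mill [-4.78 -0.45] -2.16 gap 0.0007465613719137944 rot [-3.139e+00 -3.000e-03  1.417e+00]
```

Emit:
apply_moves:
  motion:
    - [[0,0.001,0,0,0,0,1],[0,0.001,0,0,0,0,1]]

```text
clock: 14.8
ee_pos: [0.5245, -0.0687, 0.2085]
ee_rot: [-3.137, -0.003, 1.417]
ft_force: [-6.0, -0.6, -0.2]
finger_gap: 0.0007
gripper_force: 2.9
```

Emit:
apply_moves:
  motion:
    - [[0,-0.01,0,0,0,0,1],[0,-0.03,0,0,0,0,1],[0,-0.07,0,0,0,0,1],[0,-0.08,-0.04,0,0,0,1],[0,-0.08,-0.08,0,0,0,1],[0,-0.1,-0.12,0,0,0,1],[0,-0.13,-0.12,0,0,0,1],[0.03,-0.13,-0.12,0,0,0,1],[0.08,-0.13,-0.12,0,0,0,1],[0.13,-0.13,-0.12,0,0,0,1],[0.15,-0.13,-0.12,0,0,0,1],[0.15,-0.13,-0.12,0,0,0,1]]

```text
clock: 16.0
ee_pos: [0.422, 0.101, 0.3304]
ee_rot: [3.137, -0.005, 1.421]
ft_force: [-0.4, -0.2, 0.9]
finger_gap: 0.0003
gripper_force: 0.0
```

Run:
```python
from h import *
rep();knob('h');edges('h_s');edges('h_t')
c=cam('scene');t=cam('top')
k=tri(c,max(red(c),key=lambda q:q[0])[1],t,max(red(t),key=lambda q:q[0])[1]); print(k,RM.T@(k[:2]-G))
f=[cv2.resize(cv2.imread('pics/h_%s.png'%a)[y:y+120,x:x+100],None,fx=4,fy=4,interpolation=cv2.INTER_CUBIC) for a,x,y in(('s',250,195),('t',290,180))]
cv2.imwrite('pics/h2.png',np.hstack(f))
```

```text
t 16.0 mill tcp [-0.1166  0.1235] 0.3304 F mill [-0.31 -0.29] 0.94 gap 0.0003446168835121625 rot [ 3.137 -0.005  1.421]
[(np.int32(144), array([278.7, 241.6]))] [(np.int32(67), array([346.9, 219.7]))]
s [ 0.0385 -0.0261]
t [ 0.0447 -0.0251]
h_s 154 u 275 286 v 235 249 [ 6  9 10 10 11 11 12 12 12 11 11 11 10 10  8]
h_t 40 u 341 344 v 216 228 [1 2 3 4 4 4 4 4 4 3 3 2 2]
[ 0.55691763 -0.06916445  0.23287377] [ 0.04258965 -0.02416684]
```

View pics/h2.png

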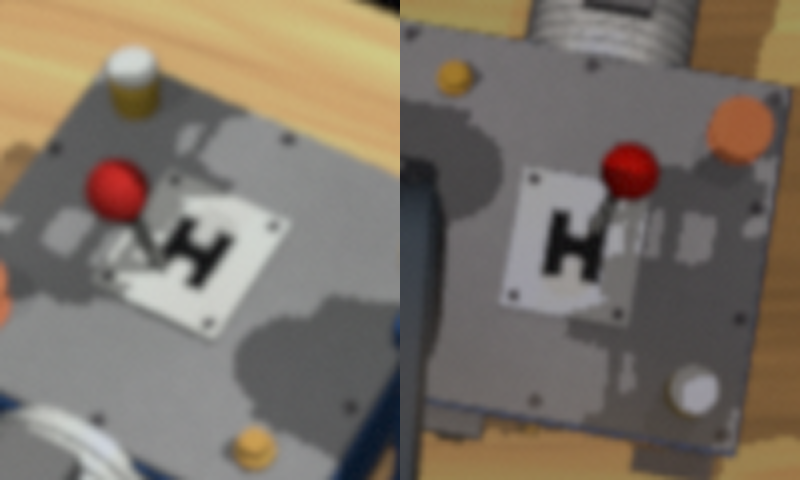

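The crops show the lever leaning forward in the far right-hand slot, the knob at scene (279,242.5) and top (347.5,223), with spool, tin and the rest undisturbed. I'll compute the knob's position from these centres.

Run:
```python
from h import *
c=pickle.load(open('scene1.pkl','rb'));t=pickle.load(open('top1.pkl','rb'))
def cen(n,x0,x1,y0,y1):
    f=cv2.imread('pics/%s.png'%n).astype(int); m=np.zeros((480,640),np.uint8)
    m[y0:y1,x0:x1]=((f[...,2]>60)&(f[...,2]>2.3*f[...,1])&(f[...,2]>2.3*f[...,0]))[y0:y1,x0:x1]
    k=max(cv2.findContours(m,0,1)[0],key=cv2.contourArea); return np.array(cv2.minEnclosingCircle(k)[0]),cv2.minEnclosingCircle(k)[1]
for a,b,z in((('scene1',300,330,215,245),('top1',305,335,230,260),.2245),(('h_s',265,292,228,256),('h_t',335,360,210,235),.224)):
    (p,r),(q,s)=cen(*a),cen(*b); print(p,r,q,s)
    for cc,uv in((c,p),(t,q)): print((RM.T@(onz(cc,uv,z)[:2]-G)).round(4))
    k=tri(c,p,t,q); print('tri',(RM.T@(k[:2]-G)).round(4),k[2])
```

```text
[312.80645752 231.2580719 ] 7.302825450897217 [322.  243.5] 7.159010887145996
[-0.0286  0.0299]
[-0.0286  0.0279]
tri [-0.0289  0.0287] 0.22353442350262703
[279.29998779 242.30000305] 7.653860569000244 [347.08139038 222.36045837] 6.948205947875977
[ 0.0384 -0.0246]
[ 0.0381 -0.027 ]
tri [ 0.038  -0.0261] 0.22263338133081292
```

```bash
python3 -c "
from h import *
print(ctrl.sign_off())"
```

```text
the job is handed in; nothing more can be done
None
```

The lever is in third: it went to the cross slot, across to the right, then forward to the far end of the right-hand slot, with the knob measured about 38 mm ahead of neutral (fully home is about 40 mm, my measurement is good to about 2 mm). Every push was one-sided with the fingers shut, the force rose to 6 N at the end as it does at a stop, nothing else on the mill or bench was touched, and the job was handed in at about 16 s with the hand clear.

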